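Pack and latch the side-dish carrier

TASK

Pack the grey carrier for delivery: flip its red lever up to free the blue fence, stand every one of the white side-dish pots with orange knobs upright in a single row in the bay, between the fence and the end wall that the flat lever points at, slide the fence so the row is held snugly against that wall with no gaps, and flip the lever flat again to lock the fence. Then swing the lid shut and press it down against its gasket until the red catch at the front snaps over it and holds it shut. Leave the two jars, the bowl and the spoon standing or lying where they are.

Things in the scene. Friction and masses are not known exactly. Their poses are not given: they have to be found in the camera images.
- carrier: fixed grey box 216 (x) x 336 (y) x 100 mm high, floor 12 mm, walls 18 mm. Origin: centre of its underside; front (catch) looks along its -x, to the robot; yaw within 0.12 rad. A 64 mm wide bay (x -10 to +54, centre line x +22) runs along y between steps 18 mm high; pots stand on its floor, 12 mm up, in a row from the end wall at y = -150 mm. A clamp strip runs at x = -40 under the lever
- bay_end (a point): point on the bay floor on its centre line where it meets the end wall (carrier frame x 22, y -150, z 12 mm); axes as the carrier's, y points along the bay
- fence (a joint): slide of the blue fence, m: 0 = farthest from the end wall (236 mm of free bay), growing as the fence moves towards the end wall (along the carrier's -y), at most 0.14; free length of bay = 0.236 - value. Free, it takes about 3 N to slide and stays put; while the lever is flat it is clamped (do not force it)
- fence_face (a point): foot of the fence's face that looks at the end wall, on the bay centre line, bay floor height; axes as the carrier's. The plate is 60 mm wide, 10 mm thick (behind this point, towards +y), its top 62 mm above the counter
- fence_post (a point): grip on the fence: upright blue post 14 mm across standing 32 mm behind the fence face (+y) on the bay centre line, its top 90 mm above the counter; this point is on its axis 78 mm up. Pinch it across the bay (along the carrier's x) to slide the fence either way
- lever (a joint): red cam lever on the fence's head, rad: 0 = lying flat along the carrier's -y (clamped), 1.57 = straight up, 1.7 = stop; free above 0.7. It turns about the carrier's x axis through point lever_pivot. The cam bites below about 0.6 rad and needs a firm push, about 4 to 9 N at the tip; above that it stays where it is left. Standing up, it blocks the lid
- lever_tip (a point): on the lever bar's axis, 50 mm from the pivot; the bar is 62 mm long, 12 mm wide (along x) and 10 mm thick; flat, its axis is 80 mm above the counter. Pinch it across its width (carrier's x)
- lever_pivot (a point): axis of the lever (runs along the carrier's x), on the fence's head 62 mm in front (-x) of the bay centre line, 80 mm up, 5 mm behind the fence face; moves with the fence
- lid (a joint): steel lid, rad: 0 = shut flat, 1.75 = fully open (stop); hinge along the carrier's +x rim. Starts open; let go below about 1.3 it sinks slowly onto gasket and catch at about 0.03 to 0.1: not shut. Pressing the handle with about 15 to 20 N squeezes the gasket to just below 0 until the catch snaps over; latched it rests at 0 to 0.015. Lower stop -0.012
- lid_hinge (a point): hinge axis of the lid (along the carrier's y), 104 mm above the counter, carrier frame x = +108 mm
- lid_handle (a point): black handle block on the lid's outer face, in the middle near its front edge: 22 mm wide (along y), 16 mm thick, standing 36 mm out of the 14 mm thick lid. This point is on its axis, 22 mm out from that face, 185 mm from the hinge. Shut: upright, top 154 mm above the counter; open: points away from the robot. Pinch it across its 22 mm (y), or press on its top
- catch (a joint): red sprung catch at the middle of the carrier's front, rad: 0 = upright (rest and latched), grows as the lid's tongue pushes it outward, to about 0.1 before it snaps back
- pot_a: one of two to four alike side-dish pots standing on the counter (absent ones read None): a white round pot 52 mm across and 45 mm high with an orange rim, closed for good, with an orange round knob 22 mm across and 28 mm high upright in the middle of its top (73 mm overall); 0.18 kg; origin at the centre of its underside, z up
- pot_b: one of two to four alike side-dish pots standing on the counter (absent ones read None): a white round pot 52 mm across and 45 mm high with an orange rim, closed for good, with an orange round knob 22 mm across and 28 mm high upright in the middle of its top (73 mm overall); 0.18 kg; origin at the centre of its underside, z up
- pot_c: one of two to four alike side-dish pots standing on the counter (absent ones read None): a white round pot 52 mm across and 45 mm high with an orange rim, closed for good, with an orange round knob 22 mm across and 28 mm high upright in the middle of its top (73 mm overall); 0.18 kg; origin at the centre of its underside, z up
- pot_d: one of two to four alike side-dish pots standing on the counter (absent ones read None): a white round pot 52 mm across and 45 mm high with an orange rim, closed for good, with an orange round knob 22 mm across and 28 mm high upright in the middle of its top (73 mm overall); 0.18 kg; origin at the centre of its underside, z up
- jar_soy: bystander: amber jar with red cap, 42 mm across, 85 mm high; origin under its centre
- jar_salt: bystander: clear jar with green cap, 42 mm across, 85 mm high; origin under its centre
- bowl: bystander: white bowl 120 mm across, 55 mm high; origin under its centre
- spoon: bystander: steel spoon lying on the counter; origin under its middle
Things that resemble listed ones, but are neither listed nor needed, are in the scene too. Leave any purple or yellow look-alike of the pot_d alone.

How it is judged:
By the outcome, as a careful person would: the job done as asked, in the order asked, and still so for the second after the job is handed in, with the robot touching nothing.
Of pot_a, pot_b, pot_c, pot_d only 2 to 4 are there at a start; the rules pass over those that are not, and their reading is None.
At some moment in a run one of pot_a, pot_b, pot_c, pot_d may be knocked a few centimetres aside while the robot is not near it.
It also fails if it takes over 210 s, if anything falls off the work surface, if the arm or the gripper's body presses on something with over 40 N, if the wrist force passes 120 N, or if a joint passes its speed limit or range.

ROBOT

A 7-joint arm with a two-finger parallel gripper is mounted at the origin on the work surface. World frame = base frame: x ahead of the robot, y to its left, z up, the work surface at z = 0. Lengths are in m, angles in rad, forces in N, time in s.
With the tool pointing down it reaches from about 0.4 to 0.85 m from the base axis. Payload 4.5 kg.
Tool frame: the origin (TCP) lies on the centre line of the jaws, within the pads' length; the fingertips stand r.tip_extent ahead of it and the grasp point (between the pads) is the TCP (r.tip_extent is the distance from the TCP to the fingertips, in m); z points along the fingers, y is the line along which they close (so a half turn about z gives the same grasp; the last joint's range is limited). The gripper opens to 88 mm and grips with 3 to 60 N. Pads are 18 mm wide; open, the fingers measure 123 mm over their backs; the gripper's body (75 mm by 187 mm) begins 45 mm behind the grasp point.
Start: joints at [-1.066, 0.689, -0.195, 1.565, 0.157, 0.902, -0.215], TCP at [0.283, 0.557, 0.258] pointing down, gripper open.
Joint ranges: [-3.01, 3.01], [-0.46, 2.08], [-1.47, 1.51], [0.13, 2.56], [-1, 4.14], [0.04, 2.09], [-2.66, 2.66]. Speed limits (rad/s): [2.57, 2.57, 3.14, 3.14, 3.14, 3.14, 3.14].

INTERFACE

Orientations are given as a unit quaternion [x, y, z, w].
In Python, from plant import sensors, vision, finish_job, r gives the robot as it stands. The module is installed in compiled form; this text tells all that it offers.
- The arm moves only by the tool step_arm, never from a script. Its argument "steps" is a list of rows, each a list of 2 entries, a list of its own where there are three numbers: the shift along the tool's x, y, z in cm, then the turn, a rotation vector about the tool's x, y, z in degrees. A call has 1 to 12 rows; each row shifts and turns the commanded pose from where the row before left it, along the tool's axes as they then stand; what a row does not reach is not made up. A row lasts 1/8 s, in which the tool goes at most 62.5 mm and 10.7 degrees, less where a joint would pass 70% of its speed; a pose out of reach is approached as far as the arm can. A call with a gripper value outside its range is refused whole. "claw" is the opening, from -1 (shut) to 1 (fully open), set as the call begins (left out, the last holds). The fingers move at their own pace and stop on an object; "grip_force" is the grip in N (left out, the last holds). Time passes only in rows, so rows that do not move let the fingers close. It gives the time, the measured TCP pose, the force, the opening and the grip force at its end, in the units of the state.
- sensors.get_state(): the state, without advancing time (a new reading comes with each control period).
- vision.snapshot(name): name is "side" or "top"; returns a dict with "img" (400x640x3 uint8, red, green, blue), "fx", "fy", "cx", "cy" (pixels), "k1" (the pictures are not rectified: a ray, as slopes to the right and down, at radius r is drawn at 1 + k1 r^2 times it, then the intrinsics apply), "position" and "rotation" of the camera in the world. Camera axes: x right, y down, z forward; pixel columns grow to the right and rows downward; lengths in m; the calibration is good to about 2 mm. A picture is of the moment at which its call begins. There is no depth.
- finish_job(): hands the job in; it is judged then, once.
The state is a dict: "clock": time; "q": joint angles; "qd": joint speeds; "joint_torque": joint torques, N m; "tool_pos": TCP position; "eef_rot": TCP orientation; "contact_force": force on the tool from outside, world axes, zero at the start; "moment": the same for the moment, N m; "opening": opening from 0.0 (shut) to 1.0 (fully open); "finger_force": force on a finger pad.
Only numpy, scipy, OpenCV 4.12 (cv2) and the standard library are available. Lean on these libraries where they do the work, as an engineer would, in place of code of your own. Each camera call takes 0.05 s, during which the arm holds its last target. There are 200 camera calls.

## Working session

There is one attempt and no reset: what is moved stays moved. The work goes in short steps, Python scripts to look and compute and a tool call to move; the robot and the scene stay as the last step left them, time stands still between calls to the robot, and variables do not carry over. Pictures are saved under pics/ and viewed, at most 14 in all, crops included, and the job is handed in when it is done.

Besides the shell and the picture viewer there is one more tool, called as a command line: name --argument value ..., lists and objects as JSON in quotes. step_arm: Moves the arm, as the interface text tells. Its arguments: {"type":"object","properties":{"steps":{"type":"array"},"claw":{"type":"number"},"grip_force":{"type":"number"}},"required":["steps"]}

```bash
mkdir -p pics; python3 - <<'E'
from plant import sensors, vision, r
import cv2, numpy as np
s=sensors.get_state()
for k in s: print(k, np.round(s[k],3))
print(r.tip_extent)
for n in ("top","side"):
    d=vision.snapshot(n)
    cv2.imwrite(f"pics/{n}0.png",d["img"][...,::-1])
    print(n,{k:np.round(v,4).tolist() for k,v in d.items() if k!="img"})
E
```

```text
clock 0.0
q [-1.066  0.69  -0.195  1.566  0.157  0.902 -0.215]
qd [-0.001 -0.001 -0.001  0.001 -0.    -0.    -0.   ]
joint_torque [-1.0000e-03 -5.2757e+01 -1.2670e+00 -1.5343e+01 -5.3000e-02  7.0000e-03
  0.0000e+00]
tool_pos [0.283 0.556 0.257]
eef_rot [ 0.233  0.972 -0.001 -0.   ]
contact_force [-0.339 -0.786  0.651]
moment [ 0.028 -0.007  0.004]
finger_force 0.0
opening 0.999
0.019
top {'fx': 439.3045, 'fy': 439.3045, 'cx': 325.3263, 'cy': 200.712, 'k1': -0.0829, 'position': [0.3054, 0.0696, 1.3834], 'rotation': [0.7076, -0.7012, 0.0551, -0.0681]}
side {'fx': 469.1042, 'fy': 469.1042, 'cx': 323.4458, 'cy': 196.4757, 'k1': -0.0174, 'position': [0.166, -0.6555, 1.0253], 'rotation': [0.9032, -0.2245, 0.0823, -0.3563]}
```

View pics/top0.png

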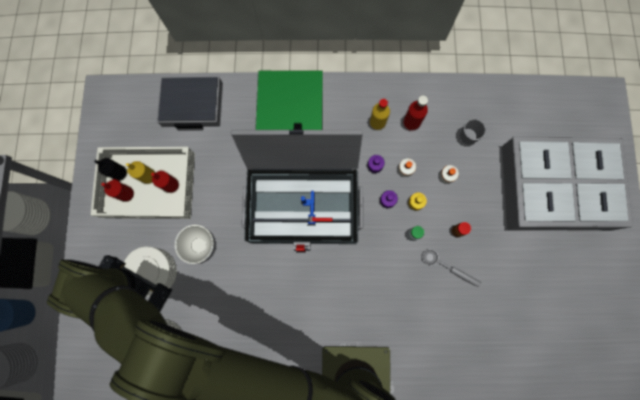

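View pics/side0.png

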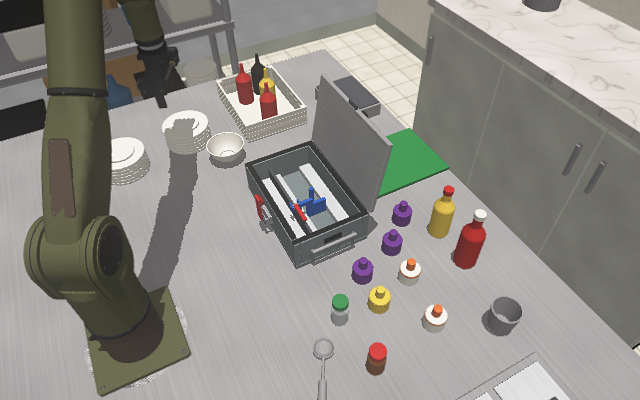

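```bash
cat > h.py <<'E'
import numpy as np, cv2
from scipy.spatial.transform import Rotation as R
from plant import sensors, vision, r
def K(d): return np.array([[d["fx"],0,d["cx"]],[0,d["fy"],d["cy"]],[0,0,1.]])
def dist(d): return np.array([d["k1"],0,0,0,0.])
def ray(d,uv):
    p=cv2.undistortPoints(np.array(uv,float).reshape(-1,1,2),K(d),dist(d)).reshape(-1,2)
    return R.from_quat(d["rotation"]).apply(np.c_[p,np.ones(len(p))])
def onz(d,uv,z):
    v=ray(d,uv); o=np.array(d["position"]); return o+v*((z-o[2])/v[:,2])[:,None]
def proj(d,P):
    Rm=R.from_quat(d["rotation"]).inv(); P=np.array(P,float).reshape(-1,3)
    c=Rm.apply(P-np.array(d["position"]))
    return cv2.projectPoints(c,np.zeros(3),np.zeros(3),K(d),dist(d))[0].reshape(-1,2)
def tri(d1,u1,d2,u2):
    a,b=ray(d1,[u1])[0],ray(d2,[u2])[0]; o1,o2=np.array(d1["position"]),np.array(d2["position"])
    t=np.linalg.lstsq(np.c_[a,-b],o2-o1,rcond=None)[0]
    p,q=o1+a*t[0],o2+b*t[1]; return (p+q)/2,np.linalg.norm(p-q)
def snap(n,save=None):
    d=vision.snapshot(n)
    if save: cv2.imwrite(f"pics/{save}.png",d["img"][...,::-1])
    return d
def crop(d,x0,y0,x1,y1,k,name):
    cv2.imwrite(f"pics/{name}.png",cv2.resize(d["img"][y0:y1,x0:x1,::-1],None,fx=k,fy=k,interpolation=cv2.INTER_CUBIC))
def blobs(d,lo,hi,minA=8):
    h=cv2.cvtColor(d["img"],cv2.COLOR_RGB2HSV); m=cv2.inRange(h,np.array(lo),np.array(hi))
    n,l,s,c=cv2.connectedComponentsWithStats(m)
    return [(c[i].round(1).tolist(),int(s[i,4])) for i in range(1,n) if s[i,4]>=minA]
E
python3 - <<'E'
from h import *
t=snap("top"); s=snap("side")
print("orange top",blobs(t,(5,150,120),(17,255,255))); print("orange side",blobs(s,(5,150,120),(17,255,255)))
print("purple side",blobs(s,(125,100,50),(150,255,255),30))
print("top white on z.06", onz(t,[(407,164),(450,171)],.06).round(3))
print("side", onz(s,[(411,264),(436,311)],.06).round(3))
print("purple side z.02",onz(s,[(402,217),(392,246),(362,274)],.02).round(3))
print("purple top",onz(t,[(376,163),(389,199)],.05).round(3))
a=cv2.resize(t["img"][120:260,230:470],(800,467),interpolation=cv2.INTER_CUBIC)
cv2.imwrite("pics/c1.png",a[...,::-1])
crop(s,240,130,460,340,2.8,"c2")
E
```

```text
orange top [([408.3, 164.5], 26), ([451.6, 171.2], 25)]
orange side [([411.0, 263.7], 72), ([410.5, 277.0], 8), ([437.1, 310.3], 82)]
purple side [([402.4, 213.1], 287), ([392.3, 238.8], 229), ([362.5, 267.1], 244)]
top white on z.06 [[ 0.656 -0.157  0.06 ]
 [ 0.635 -0.291  0.06 ]]
side [[ 0.658 -0.16   0.06 ]
 [ 0.634 -0.294  0.06 ]]
purple side z.02 [[ 0.747  0.003  0.02 ]
 [ 0.667 -0.068  0.02 ]
 [ 0.551 -0.107  0.02 ]]
purple top [[ 0.661 -0.062  0.05 ]
 [ 0.547 -0.101  0.05 ]]
```

View pics/c1.png

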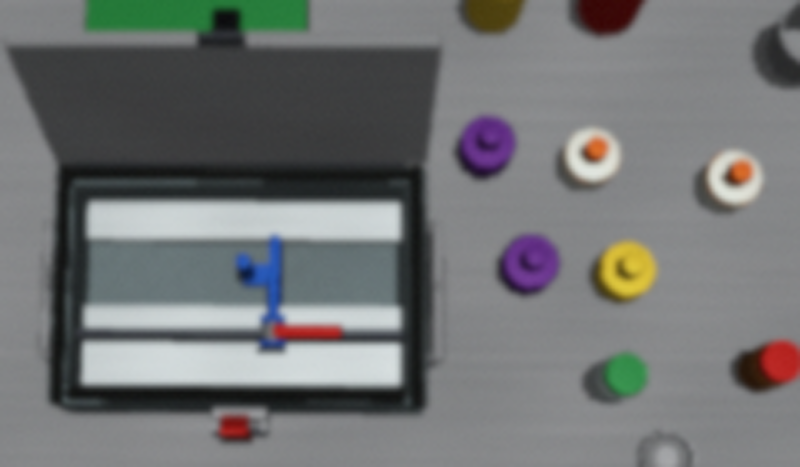

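View pics/c2.png

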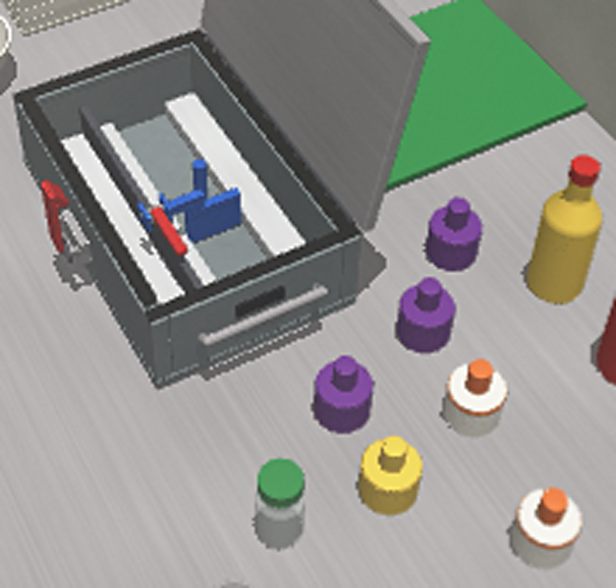

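```bash
cat > fit.py <<'E'
from h import *
from scipy.optimize import least_squares
t=snap("top"); s=snap("side")
C=np.array([[-108,-168,100],[108,-168,100],[-108,168,100],[108,168,100]])/1e3
top=np.array([[357.2,242.4],[356.6,170.4],[245.6,241.5],[248.6,170.4]])
side=np.array([[293.6,241.4],[367.9,213.9],[246.4,164.6],[311.4,141.4]])
def W(p,P): return R.from_euler('z',p[2]).apply(P)+[p[0],p[1],0]
def f(p): return np.r_[(proj(t,W(p,C))-top).ravel(),(proj(s,W(p,C))-side).ravel()]
o=least_squares(f,[.58,.1,0],loss='soft_l1'); print(o.x.round(4)); print(f(o.x).round(1).reshape(-1,2))
# edge overlay
for d,n in((t,"t"),(s,"s")):
    print(n, proj(d,W(o.x,np.array([[-18,0,0]])/1e3)).round(1))
p=o.x
inv=lambda P:R.from_euler('z',-p[2]).apply(P-np.array([p[0],p[1],0]))
for nm,lo,hi in (("blue",(105,120,60),(125,255,255)),("red",(0,150,90),(4,255,255)),("red2",(174,150,90),(180,255,255))):
    print(nm,[(b,inv(onz(t,[b[0]],.08))[0].round(3).tolist()) for b in blobs(t,lo,hi,15)])
# post top and lever tip
print("post tri",[x.round(4) if np.ndim(x) else x for x in tri(t,(230+246/3.333,120+265/3.333),s,(240+200/2.8,130+165/2.8))])
print("post car", inv(onz(t,[(230+244/3.333,120+262/3.333)],.09)).round(4), inv(onz(s,[(240+200/2.8,130+164/2.8)],.09)).round(4))
print("plate top z.062", inv(onz(t,[(230+275/3.333,120+240/3.333)],.062)).round(4))
print("lever tip end", inv(onz(t,[(230+342/3.333,120+331/3.333)],.085)).round(4), inv(onz(s,[(240+184/2.8,130+248/2.8)],.08)).round(4))
E
python3 fit.py
```

```text
[0.519  0.1652 0.0021]
[[ 1.1 -0.9]
 [ 1.4 -0.8]
 [-1.8 -0.9]
 [-1.9 -1.2]
 [-0.8  5.6]
 [ 0.3  1.3]
 [-3.2 -0.3]
 [-1.4 -0.4]]
t [[303.6 215.5]]
s [[298.2 214.6]]
blue [(([309.1, 202.2], 162), [0.011, -0.021, 0.08])]
red [(([382.9, 102.6], 46), [0.331, -0.249, 0.08]), (([417.6, 111.5], 152), [0.302, -0.357, 0.08]), (([160.8, 179.1], 189), [0.081, 0.44, 0.08]), (([113.3, 188.1], 187), [0.052, 0.591, 0.08]), (([322.6, 219.2], 51), [-0.04, -0.063, 0.08]), (([463.6, 228.1], 119), [-0.065, -0.484, 0.08]), (([300.0, 247.7], 42), [-0.126, 0.004, 0.08])]
red2 []
post tri [array([0.5394, 0.1581, 0.093 ]), np.float64(0.006934752506139303)]
post car [[ 0.0202 -0.0042  0.09  ]] [[ 0.0257 -0.0038  0.09  ]]
plate top z.062 [[ 0.046  -0.0304  0.062 ]]
lever tip end [[-0.0411 -0.0926  0.085 ]] [[-0.0329 -0.0858  0.08  ]]
```

```bash
cat >> fit.py <<'E'
def overlay(p,fy,name):
    out=[]
    for d,(x0,y0,x1,y1),k in ((t,(235,155,370,260),5.9),(s,(240,130,390,280),4)):
        im=cv2.resize(d["img"][y0:y1,x0:x1,::-1],None,fx=k,fy=k,interpolation=cv2.INTER_CUBIC)
        def L(P,c):
            q=((proj(d,W(p,np.array(P)/1e3))-[x0,y0]+.5)*k*16).astype(int).reshape(-1,1,2)
            cv2.polylines(im,[q],False,c,1,cv2.LINE_AA,4)
        for a,z in ((0,100),(18,100),(0,0)):
            x,y=108-a,168-a; L([[-x,-y,z],[x,-y,z],[x,y,z],[-x,y,z],[-x,-y,z]],(0,255,0))
        L([[-10,-150,12],[54,-150,12],[54,150,12],[-10,150,12],[-10,-150,12]],(0,255,255))
        L([[22-30,fy,62],[22+30,fy,62],[22+30,fy+10,62],[22-30,fy+10,62],[22-30,fy,62]],(255,255,0))
        L([[-40,fy+5,80],[-40,fy+5-62,80]],(255,0,255))
        L([[22,fy+32,12],[22,fy+32,90]],(255,255,255))
        out.append(im)
    h=600; w=[cv2.resize(o,(int(o.shape[1]*.66),int(o.shape[0]*.66))) for o in out]
    H=max(x.shape[0] for x in w); w=[cv2.copyMakeBorder(x,0,H-x.shape[0],0,0,0) for x in w]
    im=np.hstack(w); im=im[:,:]; im=cv2.resize(im,(800,int(im.shape[0]*800/im.shape[1]))) if im.shape[1]>800 else im
    cv2.imwrite(f"pics/{name}.png",im)
if __name__=="__main__": overlay(p,-.036*1e3,"ov1")
E
python3 fit.py >/dev/null
```

```text
(no output)
```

View pics/ov1.png

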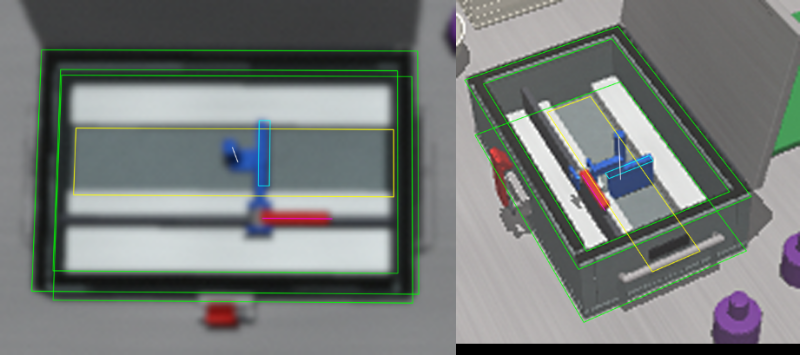

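```bash
cat > fine.py <<'E'
from h import *
t=snap("top"); g=cv2.cvtColor(t["img"],cv2.COLOR_RGB2GRAY).astype(float)
V=lambda u0,u1,v0,v1,rise: [(u, sub(g[v0:v1,u],rise)+v0) for u in range(u0,u1)]
def sub(a,rise):
    d=np.diff(a)*(1 if rise else -1); d[d<0.3*d.max()]=0
    return (d*np.arange(len(d))).sum()/d.sum()+.5
# front step (rows ~ 213-236), back step (180-192)
back_in=V(258,300,184,200,False); front_in=V(258,300,200,216,True)
bi=onz(t,back_in,.03); fi=onz(t,front_in,.03)
for n,a in(("back x54",bi),("front x-10",fi)):
    c=np.polyfit(a[:,1],a[:,0],1); res=a[:,0]-np.polyval(c,a[:,1]); print(n,"x at y=.165:",np.polyval(c,.165).round(4),"yaw",-c[0].round(4),"sd",res.std().round(4))
H=lambda v0,v1,u0,u1,rise: [(sub(g[v,u0:u1],rise)+u0,v) for v in range(v0,v1)]
for n,a in(("y150 back",H(183,189,248,264,True)),("y-150 back",H(183,189,345,356,False)),("y150 front",H(225,233,246,262,True)),("y-150 front",H(225,233,345,358,False))):
    w=onz(t,a,.03); print(n,w.mean(0).round(4),w.std(0).round(4))
E
python3 fine.py
```

```text
back x54 x at y=.165: 0.5737 yaw 0.0016 sd 0.0006
front x-10 x at y=.165: 0.5103 yaw 0.0027 sd 0.0003
y150 back [0.5912 0.3217 0.03  ] [0.0055 0.0003 0.    ]
y-150 back [0.5932 0.0181 0.03  ] [0.0055 0.0003 0.    ]
y150 front [0.4545 0.3175 0.03  ] [0.0072 0.0011 0.    ]
y-150 front [0.4573 0.0185 0.03  ] [0.0071 0.     0.    ]
```

```bash
cat > plan.py <<'E'
# usage: plan.py x y z yaw_deg_of_tool_y n   (tool down) -> rows from the measured pose
import sys
from h import *
x,y,z,a,n=map(float,sys.argv[1:6]); n=int(n)
s=sensors.get_state(); p=np.array(s["tool_pos"]); q=R.from_quat(s["eef_rot"])
c,si=np.cos(np.radians(a)),np.sin(np.radians(a))
T=R.from_matrix(np.array([[-si,c,0],[c,si,0],[0,0,-1]]).T.T if False else np.column_stack([[-(-si),-c,0],[c,si,0],[0,0,-1]]))
rv=(q.inv()*T).as_rotvec()/n; g=np.array([x,y,z])
rows=[]
for i in range(n):
    d=(g-p)/(n-i); sh=np.round(q.inv().apply(d)*100,2); tu=np.round(np.degrees(rv),1)
    rows.append([sh.tolist(),tu.tolist()]); p=p+q.apply(sh/100); q=q*R.from_rotvec(np.radians(tu))
print("at",np.round(s["tool_pos"],4),"q",np.round(s["q"],2)); print(str(rows).replace(" ",""))
E
python3 plan.py .480 .086 .20 0 10
```

```text
Traceback (most recent call last):
  File "plan.py", line 7, in <module>
    T=R.from_matrix(np.array([[-si,c,0],[c,si,0],[0,0,-1]]).T.T if False else np.column_stack([[-(-si),-c,0],[c,si,0],[0,0,-1]]))
  File "scipy/spatial/transform/_rotation.pyx", line 1143, in scipy.spatial.transform._rotation.Rotation.from_matrix
ValueError: Non-positive determinant (left-handed or null coordinate frame) in rotation matrix 0: [[ 0.  1.  0.]
 [-1.  0.  0.]
 [ 0.  0. -1.]].
```

```bash
python3 - <<'E'
s=open('plan.py').read().splitlines()
s=[("T=R.from_matrix(np.column_stack([[-si,c,0],[c,si,0],[0,0,-1]]))" if l.startswith("T=") else l) for l in s]
open('plan.py','w').write("\n".join(s)+"\n")
E
python3 plan.py .480 .086 .20 0 12
```

```text
at [0.2834 0.557  0.2577] q [-1.07  0.69 -0.19  1.57  0.16  0.9  -0.22]
[[[-3.24,-2.76,0.48],[-0.0,0.0,5.3]],[[-3.48,-2.44,0.48],[-0.0,0.0,5.3]],[[-3.69,-2.11,0.48],[-0.0,0.0,5.3]],[[-3.87,-1.76,0.48],[-0.0,0.0,5.3]],[[-4.02,-1.4,0.48],[-0.0,0.0,5.3]],[[-4.13,-1.02,0.48],[-0.0,0.0,5.3]],[[-4.21,-0.63,0.48],[-0.0,0.0,5.3]],[[-4.25,-0.24,0.48],[-0.0,0.0,5.3]],[[-4.25,0.15,0.48],[-0.0,0.0,5.3]],[[-4.22,0.54,0.48],[-0.0,0.0,5.3]],[[-4.15,0.93,0.48],[-0.0,0.0,5.3]],[[-4.04,1.3,0.49],[-0.0,0.0,5.3]]]
```

step_arm --steps '[[[-3.2,-2.8,0.5],[0,0,5.3]],[[-3.5,-2.4,0.5],[0,0,5.3]],[[-3.7,-2.1,0.5],[0,0,5.3]],[[-3.9,-1.8,0.5],[0,0,5.3]],[[-4.0,-1.4,0.5],[0,0,5.3]],[[-4.1,-1.0,0.5],[0,0,5.3]],[[-4.2,-0.6,0.5],[0,0,5.3]],[[-4.2,-0.2,0.5],[0,0,5.3]],[[-4.2,0.2,0.5],[0,0,5.3]],[[-4.2,0.5,0.5],[0,0,5.3]],[[-4.2,0.9,0.5],[0,0,5.3]],[[-4.0,1.3,0.5],[0,0,5.3]]]' --claw -0.2 --grip_force 30

```text
clock: 1.95
tool_pos: [0.4805, 0.0864, 0.1978]
eef_rot: [0.712, 0.703, 0.0, 0.0]
contact_force: [0.4, -0.3, 1.0]
opening: 0.399
finger_force: 0.0
```

step_arm --steps '[[[0,0,0],[0,0,0]],[[0,0,0],[0,0,0]]]'

```text
clock: 2.2
tool_pos: [0.4797, 0.0883, 0.1978]
eef_rot: [0.71, 0.704, 0.0, -0.0]
contact_force: [0.9, 0.5, -0.1]
opening: 0.399
finger_force: 0.0
```

```bash
python3 plan.py .480 .086 .11 0 6; python3 - <<'E'
from h import *
t=snap("top","t1"); s=snap("side","s1")
for n,d in(("t",t),("s",s)): print(n,blobs(d,(5,150,120),(17,255,255)))
E
```

```text
at [0.4797 0.0883 0.1978] q [-0.3   0.61  0.03  2.04 -0.04  0.49 -0.25]
[[[-0.04,0.01,1.46],[-0.0,-0.0,-0.1]],[[-0.04,0.01,1.46],[-0.0,-0.0,-0.1]],[[-0.04,0.0,1.46],[-0.0,-0.0,-0.1]],[[-0.04,0.01,1.47],[-0.0,-0.0,-0.1]],[[-0.04,0.0,1.46],[-0.0,-0.0,-0.1]],[[-0.04,0.01,1.47],[-0.0,-0.0,-0.1]]]
t [([408.3, 164.5], 26), ([451.6, 171.2], 25)]
s [([263.4, 89.5], 10), ([410.9, 263.8], 72), ([410.5, 277.0], 8), ([437.2, 310.2], 79)]
```

View pics/s1.png

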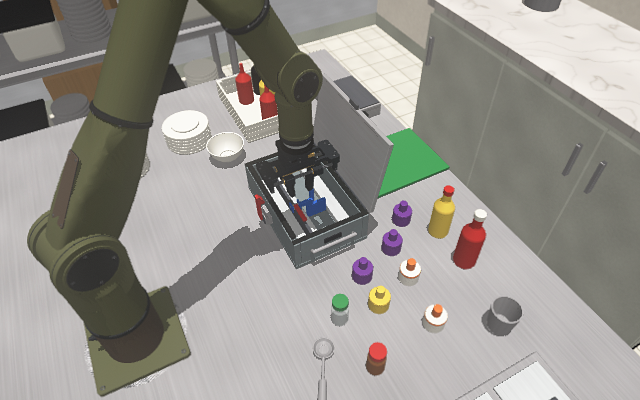

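step_arm --steps '[[[-0.1,0,1.9],[0,0,0]],[[-0.1,0,1.9],[0,0,0]],[[0,0,1.9],[0,0,0]],[[0,0,1.9],[0,0,0]],[[0,0,1.9],[0,0,0]],[[0,0,1.9],[0,0,0]],[[0,0,0],[0,0,0]]]'

```text
clock: 3.18
tool_pos: [0.4788, 0.0868, 0.0829]
eef_rot: [0.71, 0.704, -0.001, -0.001]
contact_force: [0.5, -0.1, 0.1]
opening: 0.403
finger_force: 0.0
```

step_arm --steps '[[[0,0,0],[0,0,0]],[[0,0,0],[0,0,0]],[[0,0,0],[0,0,0]],[[0,0,0],[0,0,0]]]' --claw -1 --grip_force 30

```text
clock: 3.68
tool_pos: [0.4818, 0.0859, 0.0844]
eef_rot: [0.711, 0.704, 0.002, 0.001]
contact_force: [4.6, -0.7, 2.5]
opening: 0.133
finger_force: 30.0
```

step_arm --steps '[[[0.1,0,-0.95],[0,0,0]],[[0.28,0,-0.92],[0,0,0]],[[0.46,0,-0.84],[0,0,0]],[[0.62,0,-0.73],[0,0,0]],[[0.75,0,-0.6],[0,0,0]],[[0.85,0,-0.43],[0,0,0]],[[0.92,0,-0.26],[0,0,0]],[[0.48,0,-0.06],[0,0,0]],[[0,0,0],[0,0,0]]]' --grip_force 20

```text
clock: 4.8
tool_pos: [0.4816, 0.13, 0.1318]
eef_rot: [0.711, 0.703, 0.001, 0.001]
contact_force: [5.4, -0.3, -3.2]
opening: 0.134
finger_force: 20.0
```

step_arm --steps '[[[0.6,0,0],[0,0,0]],[[0.7,0,0.1],[0,0,0]],[[0.8,0,0],[0,0,0]],[[0.8,0,0],[0,0,0]],[[0.8,0,0],[0,0,0]],[[0.8,0,0],[0,0,0]],[[0.8,0,0],[0,0,0]],[[0.4,0,0],[0,0,0]],[[0,0,0],[0,0,0]]]'

```text
clock: 5.92
tool_pos: [0.4816, 0.1873, 0.1313]
eef_rot: [0.711, 0.704, 0.001, 0.001]
contact_force: [3.3, -0.8, 4.9]
opening: 0.132
finger_force: 20.0
```

step_arm --steps '[[[0,0,0],[0,0,0]],[[0,0,0],[0,0,0]],[[0,0,0],[0,0,0]]]' --claw -0.3

```text
clock: 6.3
tool_pos: [0.4798, 0.1871, 0.1302]
eef_rot: [0.711, 0.704, -0.001, -0.001]
contact_force: [-0.0, 0.6, 0.4]
opening: 0.348
finger_force: 0.0
```

step_arm --steps '[[[0,0,-3],[0,0,0]],[[0,0,-4],[0,0,0]],[[0,0,-2],[0,0,0]],[[-3,0,0],[0,0,0]],[[-5,0,0],[0,0,0]],[[-5,0,0],[0,0,0]],[[-5,0,0],[0,0,0]],[[-5,0,0],[0,0,0]],[[-3,0,0],[0,0,0]],[[0,0,0],[0,0,0]]]'

```text
clock: 7.55
tool_pos: [0.4774, -0.0754, 0.2204]
eef_rot: [0.713, 0.702, -0.001, -0.0]
contact_force: [-0.4, 0.0, 0.8]
opening: 0.349
finger_force: 0.0
```

```bash
python3 plan.py .654 -.160 .15 90 10; python3 - <<'E'
from h import *
t=snap("top","t2"); s=snap("side","s2")
for n,d in(("t",t),("s",s)): 
    print(n,blobs(d,(5,150,120),(17,255,255)))
for (c,a) in blobs(t,(5,150,120),(17,255,255)): print(onz(t,[c],.07).round(4))
for (c,a) in blobs(s,(5,150,120),(17,255,255),30): print(onz(s,[c],.062).round(4))
a=cv2.resize(t["img"][150:260,235:370],None,fx=3,fy=3,interpolation=cv2.INTER_CUBIC); b=cv2.resize(s["img"][130:240,240:380],None,fx=2.8,fy=3,interpolation=cv2.INTER_CUBIC)
cv2.imwrite("pics/c3.png",np.hstack([a,b])[...,::-1])
E
```

```text
at [ 0.4774 -0.0754  0.2204] q [ 0.05  0.57  0.02  2.03 -0.02  0.55  0.07]
[[[-0.82,1.78,0.7],[-0.0,-0.0,-9.1]],[[-1.09,1.63,0.7],[-0.0,-0.0,-9.1]],[[-1.33,1.44,0.7],[-0.0,-0.0,-9.1]],[[-1.54,1.21,0.7],[-0.0,-0.0,-9.1]],[[-1.71,0.95,0.7],[-0.0,-0.0,-9.1]],[[-1.84,0.66,0.71],[-0.0,-0.0,-9.1]],[[-1.93,0.36,0.7],[-0.0,-0.0,-9.1]],[[-1.96,0.05,0.71],[-0.0,-0.0,-9.1]],[[-1.94,-0.25,0.7],[-0.0,-0.0,-9.1]],[[-1.88,-0.56,0.71],[-0.0,-0.0,-9.1]]]
t [([408.3, 164.4], 25), ([451.6, 171.2], 25)]
s [([265.1, 84.2], 11), ([410.9, 263.8], 72), ([410.5, 277.0], 8), ([437.2, 310.1], 78)]
[[ 0.6525 -0.1595  0.07  ]]
[[ 0.6321 -0.2929  0.07  ]]
[[ 0.6569 -0.1608  0.062 ]]
[[ 0.6364 -0.2946  0.062 ]]
```

View pics/c3.png

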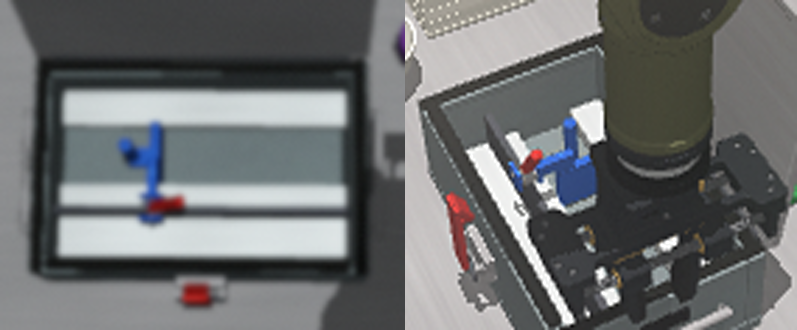

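step_arm --steps '[[[-0.8,1.8,0.7],[0,0,-9.1]],[[-1.1,1.6,0.7],[0,0,-9.1]],[[-1.3,1.4,0.7],[0,0,-9.1]],[[-1.5,1.2,0.7],[0,0,-9.1]],[[-1.7,1.0,0.7],[0,0,-9.1]],[[-1.8,0.7,0.7],[0,0,-9.1]],[[-1.9,0.4,0.7],[0,0,-9.1]],[[-2.0,0.1,0.7],[0,0,-9.1]],[[-1.9,-0.2,0.7],[0,0,-9.1]],[[-1.9,-0.6,0.7],[0,0,-9.1]],[[0,0,0],[0,0,0]],[[0,0,0],[0,0,0]]]' --claw 0.1

```text
clock: 9.15
tool_pos: [0.6549, -0.152, 0.1506]
eef_rot: [-0.004, 1.0, 0.001, -0.0]
contact_force: [-0.2, 0.1, -0.4]
opening: 0.549
finger_force: 0.0
```

```bash
python3 plan.py .655 -.160 .068 90 4; python3 - <<'E'
from h import *
t=snap("top","t3"); s=snap("side","s3")
for n,d in(("t",t),("s",s)): print(n,blobs(d,(5,150,120),(17,255,255)))
crop(s,340,190,480,350,3.5,"c4")
print("fence face", onz(t,[(235+162/3,150+135/3)],.062))
E
```

```text
at [ 0.6549 -0.152   0.1506] q [ 0.38  0.91 -0.44  1.49  0.46  0.85  1.36]
[[[-0.0,-0.2,2.07],[0.0,-0.0,0.1]],[[-0.01,-0.2,2.06],[0.0,-0.0,0.1]],[[-0.0,-0.2,2.07],[0.0,-0.0,0.1]],[[-0.01,-0.21,2.06],[0.0,-0.0,0.1]]]
t [([152.1, 173.1], 8)]
s [([410.6, 264.2], 81), ([436.8, 310.4], 89)]
fence face [[0.55528292 0.20689174 0.062     ]]
```

View pics/c4.png

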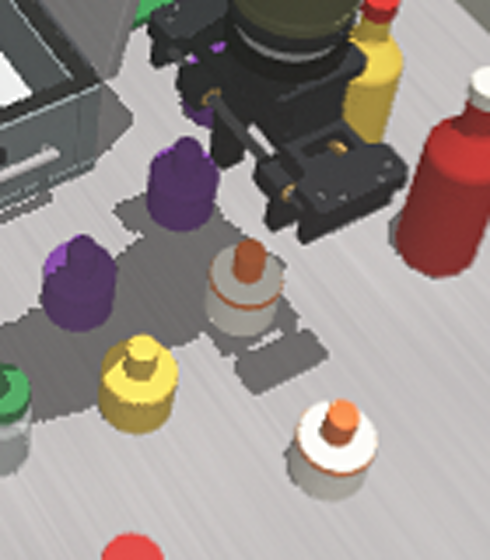

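step_arm --steps '[[[0,-0.2,2.1],[0,0,0]],[[0,-0.2,2.1],[0,0,0]],[[0,-0.2,2.0],[0,0,0]],[[0,-0.2,2.0],[0,0,0]],[[0,0,0],[0,0,0]]]'

```text
clock: 9.88
tool_pos: [0.6547, -0.162, 0.0667]
eef_rot: [-0.004, 1.0, 0.0, -0.001]
contact_force: [0.6, -0.3, -0.6]
opening: 0.548
finger_force: 0.0
```

step_arm --steps '[[[0,0,0],[0,0,0]],[[0,0,0],[0,0,0]],[[0,0,0],[0,0,0]],[[0,0,0],[0,0,0]]]' --claw -1 --grip_force 20

```text
clock: 10.38
tool_pos: [0.6557, -0.1618, 0.0691]
eef_rot: [-0.004, 1.0, 0.0, 0.0]
contact_force: [-0.7, 0.8, 0.9]
opening: 0.242
finger_force: 20.0
```

step_arm --steps '[[[0,0,-3],[0,0,0]],[[0,0,-5],[0,0,0]],[[0,0,-5],[0,0,0]],[[2,0,-2],[0,0,0]],[[4,0,0],[0,0,0]],[[4,0,0],[0,0,0]],[[1.4,2,0],[0,0,0]],[[0,4,0],[0,0,0]],[[0,5,0],[0,0,0]],[[0,5,0],[0,0,0]],[[0,4,0],[0,0,0]],[[0,2.2,0],[0,0,0]]]'

```text
clock: 11.88
tool_pos: [0.5393, 0.0621, 0.2187]
eef_rot: [-0.005, 1.0, 0.001, -0.0]
contact_force: [0.6, -0.2, -2.0]
opening: 0.24
finger_force: 20.0
```

step_arm --steps '[[[0,0,0],[0,0,0]],[[0,0,0],[0,0,0]]]'

```text
clock: 12.12
tool_pos: [0.5396, 0.0573, 0.2184]
eef_rot: [-0.003, 1.0, -0.001, -0.0]
contact_force: [0.0, -0.8, -2.6]
opening: 0.242
finger_force: 20.0
```

```bash
python3 plan.py .542 .060 .085 90 6; python3 - <<'E'
from h import *
t=snap("top","t4"); s=snap("side","s4")
for n,d in(("t",t),("s",s)): print(n,blobs(d,(5,150,120),(17,255,255)))
crop(s,240,80,440,340,2.3,"c5")
E
```

```text
at [0.5396 0.0573 0.2184] q [ 0.08  0.66 -0.45  1.85  0.41  0.72  0.98]
[[[-0.04,0.05,2.22],[-0.0,-0.0,0.1]],[[-0.04,0.05,2.22],[-0.0,-0.0,0.1]],[[-0.04,0.05,2.22],[-0.0,-0.0,0.1]],[[-0.04,0.05,2.23],[-0.0,-0.0,0.1]],[[-0.04,0.04,2.22],[-0.0,-0.0,0.1]],[[-0.05,0.05,2.23],[-0.0,-0.0,0.1]]]
t [([451.6, 171.2], 25)]
s [([265.2, 83.8], 10), ([324.7, 183.6], 18), ([326.5, 194.2], 18), ([437.1, 310.1], 79)]
```

View pics/c5.png

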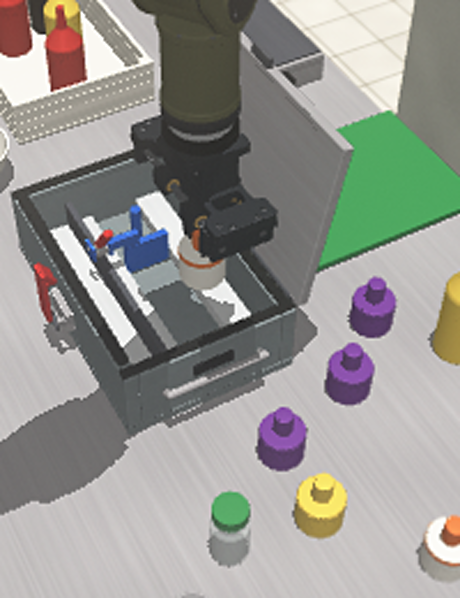

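step_arm --steps '[[[-0.1,0.2,2.5],[0,0,0]],[[-0.1,0.2,3],[0,0,0]],[[0,0,3],[0,0,0]],[[0,0,2.5],[0,0,0]],[[0,0,1.5],[0,0,0]],[[0,0,0.7],[0,0,0]],[[0,0,0.4],[0,0,0]],[[0,0,0],[0,0,0]]]'

```text
clock: 13.22
tool_pos: [0.5421, 0.0632, 0.083]
eef_rot: [-0.004, 1.0, 0.0, 0.0]
contact_force: [0.3, -0.5, -1.6]
opening: 0.243
finger_force: 20.0
```

step_arm --steps '[[[0,0,0.2],[0,0,0]],[[0,0,0.1],[0,0,0]],[[0,0,0],[0,0,0]]]'

```text
clock: 13.6
tool_pos: [0.5423, 0.0635, 0.081]
eef_rot: [-0.004, 1.0, 0.0, 0.001]
contact_force: [-1.8, 0.9, 6.8]
opening: 0.239
finger_force: 20.0
```

step_arm --steps '[[[0,0,0],[0,0,0]],[[0,0,0],[0,0,0]],[[0,0,-2],[0,0,0]],[[0,0,-4],[0,0,0]],[[0,0,-4],[0,0,0]],[[0,0,-3],[0,0,0]],[[0,-3,0],[0,0,0]],[[0,-5,0],[0,0,0]],[[0,-5,0],[0,0,0]],[[0,-6,0],[0,0,0]],[[0,-5,0],[0,0,0]],[[0,-5,0],[0,0,0]]]' --claw -0.28

```text
clock: 15.1
tool_pos: [0.5436, -0.2287, 0.2095]
eef_rot: [-0.004, 1.0, 0.0, -0.0]
contact_force: [0.7, 0.5, -0.6]
opening: 0.36
finger_force: 0.0
```

```bash
python3 - <<'E'
from h import *
t=snap("top","t5"); s=snap("side","s5")
for n,d,z in(("t",t,.07),("s",s,.062)): print(n,[(b,onz(d,[b[0]],z).round(4).tolist()) for b in blobs(d,(5,150,120),(17,255,255))])
E
python3 plan.py .634 -.293 .15 90 8
```

```text
t [(([335.6, 199.4], 25), [[0.5412, 0.0639, 0.07]])]
s [(([327.2, 216.2], 75), [[0.5472, 0.0733, 0.062]]), (([436.8, 310.4], 89), [[0.6351, -0.2948, 0.062]])]
at [ 0.5422 -0.2351  0.2087] q [ 0.61  0.74 -0.49  1.71  0.46  0.81  1.47]
[[[-1.15,-0.72,0.74],[-0.0,-0.0,-0.0]],[[-1.15,-0.72,0.74],[-0.0,-0.0,-0.0]],[[-1.15,-0.71,0.73],[-0.0,-0.0,-0.0]],[[-1.15,-0.72,0.74],[-0.0,-0.0,-0.0]],[[-1.15,-0.71,0.73],[-0.0,-0.0,-0.0]],[[-1.15,-0.72,0.74],[-0.0,-0.0,-0.0]],[[-1.15,-0.71,0.73],[-0.0,-0.0,-0.0]],[[-1.16,-0.72,0.74],[-0.0,-0.0,-0.0]]]
```

step_arm --steps '[[[-2,-1.2,0.5],[0,0,0]],[[-2.4,-1.5,1],[0,0,0]],[[-2.4,-1.5,1.3],[0,0,0]],[[-2.4,-1.5,1.5],[0,0,0]],[[0,0,1.5],[0,0,0]],[[0,0,0],[0,0,0]],[[0,0,0],[0,0,0]]]' --claw 0.1

```text
clock: 16.08
tool_pos: [0.6359, -0.2822, 0.1521]
eef_rot: [-0.004, 1.0, 0.0, -0.0]
contact_force: [1.1, 0.1, 0.8]
opening: 0.548
finger_force: 0.0
```

```bash
python3 plan.py .634 -.2935 .068 90 4; python3 - <<'E'
from h import *
s=snap("side","s6")
for n,d,z in(("s",s,.062),): print(n,[(b,onz(d,[b[0]],z).round(4).tolist()) for b in blobs(d,(5,150,120),(17,255,255))])
E
```

```text
at [ 0.6359 -0.2822  0.1521] q [ 0.58  0.94 -0.47  1.41  0.48  0.91  1.56]
[[[0.05,-0.28,2.1],[0.0,-0.0,0.1]],[[0.05,-0.28,2.1],[0.0,-0.0,0.1]],[[0.05,-0.28,2.1],[0.0,-0.0,0.1]],[[0.04,-0.29,2.11],[0.0,-0.0,0.1]]]
s [(([265.1, 84.2], 11), [[0.6436, 0.7339, 0.062]]), (([327.2, 216.2], 75), [[0.5472, 0.0733, 0.062]]), (([436.8, 310.4], 89), [[0.6351, -0.2948, 0.062]])]
```

step_arm --steps '[[[0.1,-0.3,2.1],[0,0,0]],[[0.1,-0.3,2.1],[0,0,0]],[[0,-0.3,2.1],[0,0,0]],[[0,-0.2,2.0],[0,0,0]],[[0,0,0],[0,0,0]]]'

```text
clock: 16.75
tool_pos: [0.6337, -0.2942, 0.0666]
eef_rot: [-0.004, 1.0, 0.0, -0.001]
contact_force: [-0.9, -0.6, -0.3]
opening: 0.551
finger_force: 0.0
```

step_arm --steps '[[[0,0,0],[0,0,0]],[[0,0,0],[0,0,0]],[[0,0,0],[0,0,0]],[[0,0,0],[0,0,0]]]' --claw -1

```text
clock: 17.25
tool_pos: [0.6347, -0.2944, 0.0691]
eef_rot: [-0.004, 1.0, -0.0, 0.0]
contact_force: [-0.1, -1.4, 1.7]
opening: 0.238
finger_force: 20.0
```

step_arm --steps '[[[0,0,-3],[0,0,0]],[[0,0,-5],[0,0,0]],[[0,0,-5],[0,0,0]],[[2,0,-2],[0,0,0]],[[4,3,0],[0,0,0]],[[3.2,5,0],[0,0,0]],[[0,6,0],[0,0,0]],[[0,6,0],[0,0,0]],[[0,6,0],[0,0,0]],[[0,6,0],[0,0,0]],[[0,5.6,0],[0,0,0]],[[0,4,0],[0,0,0]]]'

```text
clock: 18.75
tool_pos: [0.5385, 0.1246, 0.2187]
eef_rot: [-0.005, 1.0, 0.001, -0.0]
contact_force: [0.0, 0.8, -1.2]
opening: 0.242
finger_force: 20.0
```

step_arm --steps '[[[0,0,0],[0,0,0]],[[0,0,0],[0,0,0]],[[0,0,0],[0,0,0]]]'

```text
clock: 19.12
tool_pos: [0.5393, 0.1193, 0.2184]
eef_rot: [-0.002, 1.0, -0.001, -0.0]
contact_force: [-0.4, -0.5, -2.1]
opening: 0.243
finger_force: 20.0
```

```bash
python3 plan.py .542 .122 .085 90 6; python3 - <<'E'
from h import *
t=snap("top","t7"); s=snap("side","s7")
for n,d,z in(("t",t,.07),("s",s,.062)): print(n,[(b,onz(d,[b[0]],z).round(4).tolist()) for b in blobs(d,(5,150,120),(17,255,255))])
E
```

```text
at [0.5393 0.1193 0.2184] q [-0.03  0.67 -0.45  1.82  0.42  0.74  0.87]
[[[-0.05,0.05,2.22],[-0.0,-0.0,0.0]],[[-0.04,0.05,2.22],[-0.0,-0.0,0.0]],[[-0.05,0.05,2.22],[-0.0,-0.0,0.0]],[[-0.04,0.05,2.23],[-0.0,-0.0,0.0]],[[-0.05,0.04,2.22],[-0.0,-0.0,0.0]],[[-0.04,0.05,2.23],[-0.0,-0.0,0.0]]]
t []
s [(([265.1, 84.2], 11), [[0.6436, 0.7339, 0.062]]), (([312.7, 167.2], 18), [[0.5991, 0.263, 0.062]]), (([316.0, 178.1], 19), [[0.5868, 0.2174, 0.062]]), (([327.2, 216.5], 75), [[0.5467, 0.0724, 0.062]])]
```

step_arm --steps '[[[-0.1,0.2,2.5],[0,0,0]],[[-0.1,0.1,3],[0,0,0]],[[0,0,3],[0,0,0]],[[0,0,2.5],[0,0,0]],[[0,0,1.5],[0,0,0]],[[0,0,0.7],[0,0,0]],[[0,0,0.5],[0,0,0]],[[0,0,0.1],[0,0,0]],[[0,0,0],[0,0,0]]]'

```text
clock: 20.35
tool_pos: [0.5417, 0.1243, 0.0812]
eef_rot: [-0.004, 1.0, 0.0, 0.001]
contact_force: [0.0, 0.4, -2.0]
opening: 0.244
finger_force: 20.0
```

step_arm --steps '[[[0,-0.4,0.1],[0,0,0]],[[0,-0.5,0],[0,0,0]],[[0,-0.5,0],[0,0,0]],[[0,-0.5,0],[0,0,0]],[[0,-0.4,0],[0,0,0]],[[0,-0.3,0],[0,0,0]],[[0,0,0],[0,0,0]]]'

```text
clock: 21.22
tool_pos: [0.543, 0.1001, 0.0808]
eef_rot: [-0.004, 1.0, 0.002, 0.002]
contact_force: [0.3, 3.2, 4.8]
opening: 0.243
finger_force: 20.0
```

step_arm --steps '[[[0,-0.2,0],[0,0,0]],[[0,-0.2,0],[0,0,0]],[[0,0,0],[0,0,0]]]'

```text
clock: 21.6
tool_pos: [0.5431, 0.0964, 0.0808]
eef_rot: [-0.004, 1.0, 0.002, 0.002]
contact_force: [0.4, 4.1, 5.9]
opening: 0.244
finger_force: 20.0
```

step_arm --steps '[[[0,0,0],[0,0,0]],[[0,0,0],[0,0,0]],[[0,0,-2],[0,0,0]],[[0,0,-3.5],[0,0,0]],[[0,0,-2.5],[0,0,0]],[[0,4,0],[0,0,0]],[[0,5,0],[0,0,0]],[[0,5.5,0],[0,0,0]],[[0,5.5,0],[0,0,0]],[[0,5,0],[0,0,0]],[[0,0,0],[0,0,0]]]' --claw -0.28

```text
clock: 22.98
tool_pos: [0.5377, 0.3494, 0.1594]
eef_rot: [-0.007, 1.0, 0.002, -0.0]
contact_force: [-0.6, 0.3, -0.5]
opening: 0.354
finger_force: 0.0
```

```bash
python3 - <<'E'
from h import *
t=snap("top","t8"); s=snap("side","s8")
for n,d,z in(("t",t,.082),("s",s,.074)): print(n,[(b,onz(d,[b[0]],z).round(4).tolist()) for b in blobs(d,(5,150,120),(17,255,255))])
print(np.round(sensors.get_state()["tool_pos"],4))
for nm,lo,hi in (("blue",(105,120,60),(125,255,255)),("red",(0,150,90),(4,255,255))):
    print(nm,[(b,onz(s,[b[0]],.08)[0].round(3).tolist()) for b in blobs(s,lo,hi,15) if b[0][1]<260 and b[0][0]>240])
a=cv2.resize(t["img"][150:260,235:370],None,fx=3,fy=3,interpolation=cv2.INTER_CUBIC); b=cv2.resize(s["img"][130:240,240:380],None,fx=2.8,fy=3,interpolation=cv2.INTER_CUBIC)
cv2.imwrite("pics/c6.png",np.hstack([a,b])[...,::-1])
E
```

```text
t [(([324.7, 199.0], 22), [[0.54, 0.0968, 0.082]]), (([341.9, 199.2], 23), [[0.5398, 0.045, 0.082]])]
s [(([321.8, 208.0], 67), [[0.5432, 0.0969, 0.074]]), (([330.8, 219.7], 54), [[0.5451, 0.049, 0.074]]), (([319.0, 219.3], 9), [[0.5182, 0.065, 0.074]])]
[0.5395 0.343  0.1589]
blue [(([300.6, 185.8], 358), [0.527, 0.194, 0.08]), (([279.4, 188.6], 20), [0.47, 0.213, 0.08])]
red [(([242.7, 77.0], 171), [0.581, 0.79, 0.08]), (([448.1, 190.4], 85), [0.88, -0.016, 0.08]), (([471.0, 243.5], 853), [0.816, -0.191, 0.08])]
```

View pics/c6.png

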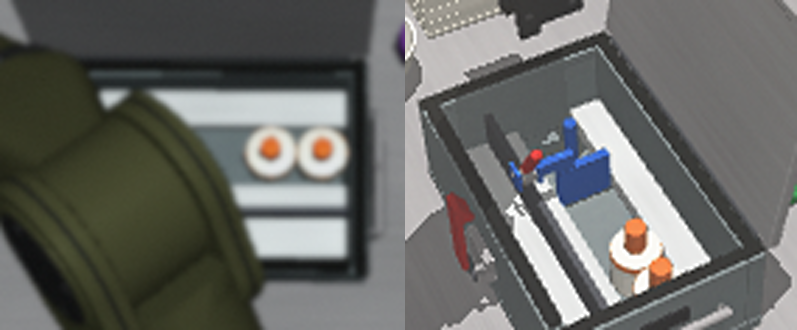

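step_arm --steps '[[[0,-3,0],[0,0,0]],[[-0.2,-2.6,0],[0,0,0]],[[0,0,0],[0,0,0]],[[0,0,3],[0,0,0]],[[0,0,3],[0,0,0]],[[0,0,1.6],[0,0,0]],[[0,0,0],[0,0,0]]]' --claw -1

```text
clock: 23.95
tool_pos: [0.5415, 0.2881, 0.0827]
eef_rot: [-0.004, 1.0, -0.0, -0.001]
contact_force: [-0.7, -0.1, 0.2]
opening: 0.002
finger_force: 0.0
```

step_arm --steps '[[[0,-1,0],[0,0,0]],[[0,-1,0],[0,0,0]],[[0,-1,0],[0,0,0]],[[0,-1,0],[0,0,0]],[[0,-1,0],[0,0,0]],[[0,-1,0],[0,0,0]],[[0,-1,0],[0,0,0]],[[0,-1,0],[0,0,0]],[[0,-1,0],[0,0,0]],[[0,-0.6,0],[0,0,0]],[[0,0,0],[0,0,0]]]'

```text
clock: 25.32
tool_pos: [0.5425, 0.1906, 0.0833]
eef_rot: [-0.003, 1.0, -0.001, -0.001]
contact_force: [-0.7, -0.3, 0.1]
opening: 0.0
finger_force: 0.0
```

```bash
python3 - <<'E'
from h import *
s=snap("side","s9")
for nm,lo,hi in (("blue",(105,120,60),(125,255,255)),("or",(5,150,120),(17,255,255))):
    print(nm,[(b,onz(s,[b[0]],.08)[0].round(3).tolist()) for b in blobs(s,lo,hi,15) if b[0][1]<260 and b[0][0]>240])
t=snap("top"); a=cv2.resize(t["img"][150:260,235:370],None,fx=3,fy=3,interpolation=cv2.INTER_CUBIC); b=cv2.resize(s["img"][130:240,240:380],None,fx=2.8,fy=3,interpolation=cv2.INTER_CUBIC)
cv2.imwrite("pics/c7.png",np.hstack([a,b])[...,::-1])
E
```

```text
blue [(([311.0, 203.4], 246), [0.523, 0.121, 0.08]), (([290.7, 206.0], 21), [0.47, 0.138, 0.08])]
or [(([264.6, 86.3], 16), [0.628, 0.697, 0.08]), (([321.9, 208.1], 70), [0.541, 0.092, 0.08]), (([330.8, 219.7], 55), [0.543, 0.045, 0.08])]
```

View pics/c7.png

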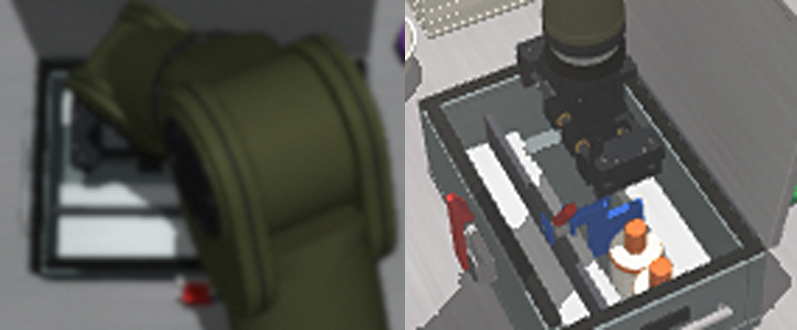

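step_arm --steps '[[[0,-0.3,0],[0,0,0]],[[0,-0.3,0],[0,0,0]],[[0,-0.3,0],[0,0,0]],[[0,-0.2,0],[0,0,0]],[[0,0,0],[0,0,0]]]'

```text
clock: 26.05
tool_pos: [0.5428, 0.1808, 0.0836]
eef_rot: [-0.004, 1.0, -0.0, -0.0]
contact_force: [-1.0, 1.2, -0.4]
opening: 0.002
finger_force: 0.7
```

step_arm --steps '[[[0,-0.2,0],[0,0,0]],[[0,-0.2,0],[0,0,0]],[[0,0,0],[0,0,0]]]'

```text
clock: 26.42
tool_pos: [0.5429, 0.1769, 0.0837]
eef_rot: [-0.004, 1.0, -0.0, -0.0]
contact_force: [-0.8, 1.6, -1.5]
opening: 0.005
finger_force: 0.9
```

step_arm --steps '[[[0,-0.2,0],[0,0,0]],[[0,-0.1,0],[0,0,0]],[[0,0,0],[0,0,0]]]'

```text
clock: 26.8
tool_pos: [0.5429, 0.1748, 0.0837]
eef_rot: [-0.004, 1.0, 0.0, 0.0]
contact_force: [-1.8, 5.2, -0.9]
opening: 0.003
finger_force: 2.3
```

step_arm --steps '[[[0,-0.2,0],[0,0,0]],[[0,-0.1,0],[0,0,0]],[[0,0,0],[0,0,0]]]'

```text
clock: 27.18
tool_pos: [0.5429, 0.1742, 0.0838]
eef_rot: [-0.005, 1.0, 0.002, 0.0]
contact_force: [-2.4, 8.0, -1.6]
opening: 0.003
finger_force: 4.1
```

step_arm --steps '[[[0,-0.3,0],[0,0,0]],[[0,-0.2,0],[0,0,0]],[[0,0,0],[0,0,0]]]'

```text
clock: 27.55
tool_pos: [0.5428, 0.1738, 0.0839]
eef_rot: [-0.006, 1.0, 0.006, 0.001]
contact_force: [-2.0, 15.1, -4.6]
opening: 0.003
finger_force: 7.5
```

step_arm --steps '[[[0,0.6,0],[0,0,0]],[[0,1,0],[0,0,0]],[[0,0,-3],[0,0,0]],[[0,0,-5],[0,0,0]],[[0,3,-4],[0,0,0]],[[0,5,0],[0,0,0]],[[0,5,0],[0,0,0]],[[0,5,0],[0,0,0]],[[0,0,0],[0,0,0]],[[0,0,0],[0,0,0]]]'

```text
clock: 28.8
tool_pos: [0.5423, 0.3601, 0.2032]
eef_rot: [-0.003, 1.0, -0.002, 0.0]
contact_force: [0.5, -0.8, -0.4]
opening: 0.008
finger_force: 0.0
```

```bash
python3 - <<'E'
from h import *
s=snap("side","s10"); t=snap("top","t10")
for nm,d in(("s",s),("t",t)): print(nm,[(b,onz(d,[b[0]],.08)[0].round(3).tolist()) for b in blobs(d,(5,150,120),(17,255,255),15) if b[0][1]<260 and b[0][0]>240])
a=cv2.resize(t["img"][150:260,270:370],None,fx=4,fy=4,interpolation=cv2.INTER_CUBIC); b=cv2.resize(s["img"][160:270,270:370],None,fx=4,fy=4,interpolation=cv2.INTER_CUBIC)
cv2.imwrite("pics/c8.png",np.hstack([a,b])[...,::-1])
E
```

```text
s [(([322.1, 208.7], 71), [0.54, 0.09, 0.08]), (([331.0, 220.0], 51), [0.543, 0.043, 0.08])]
t [(([325.5, 199.0], 22), [0.54, 0.094, 0.08]), (([342.6, 199.4], 25), [0.54, 0.043, 0.08])]
```

View pics/c8.png

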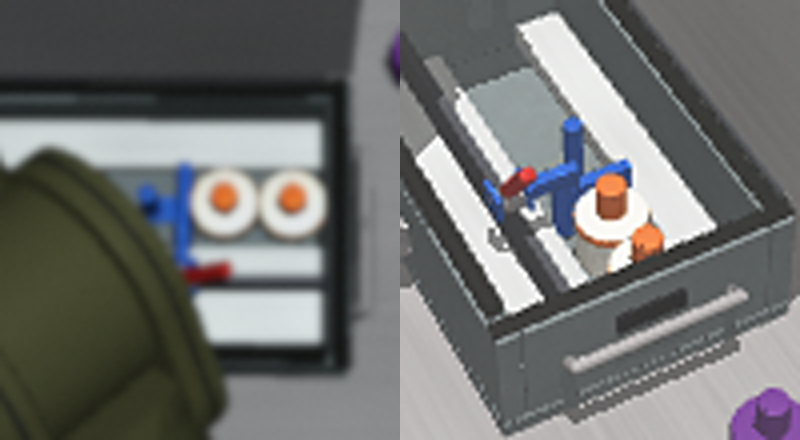

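step_arm --steps '[[[1.2,-4,0],[0,0,0]],[[2,-5,0],[0,0,0]],[[2,-5,0],[0,0,0]],[[1,-5,0],[0,0,0]],[[0,-4,0],[0,0,0]],[[0,-1,1.5],[0,0,0]],[[0,0,2],[0,0,0]],[[0,0,0.5],[0,0,0]],[[0,0,0],[0,0,0]]]'

```text
clock: 30.02
tool_pos: [0.4813, 0.1212, 0.1637]
eef_rot: [-0.003, 1.0, -0.0, -0.0]
contact_force: [-0.5, 0.0, -0.0]
opening: 0.007
finger_force: 0.0
```

step_arm --steps '[[[0,0,0.9],[0,0,0]],[[0,-0.5,0.7],[0,0,0]],[[0,-0.5,0.7],[0,0,0]],[[0,-0.5,0.7],[0,0,0]],[[0,-0.5,0.7],[0,0,0]],[[0,-0.6,0.7],[0,0,0]],[[0,-0.5,0.7],[0,0,0]],[[0,-0.5,0.7],[0,0,0]],[[0,0,0],[0,0,0]]]'

```text
clock: 31.15
tool_pos: [0.4815, 0.0857, 0.1052]
eef_rot: [-0.004, 1.0, 0.0, -0.0]
contact_force: [0.5, 0.5, -0.4]
opening: 0.003
finger_force: 0.0
```

step_arm --steps '[[[0,0,0.3],[0,0,0]],[[0,0,0.3],[0,0,0]],[[0,0,0],[0,0,0]]]'

```text
clock: 31.52
tool_pos: [0.4817, 0.0851, 0.1031]
eef_rot: [-0.004, 1.0, -0.001, 0.002]
contact_force: [-7.0, -3.3, 42.4]
opening: 0.008
finger_force: 21.3
```

step_arm --steps '[[[0,0,-0.6],[0,0,0]],[[0,0,-4],[0,0,0]],[[0,0,-6],[0,0,0]],[[0,-3,-6],[0,0,0]],[[0,-5,-6],[0,0,0]],[[0,-5,-5],[0,0,0]],[[0,-5,0],[0,0,0]],[[0,0,0],[0,0,0]]]'

```text
clock: 32.52
tool_pos: [0.4819, -0.0819, 0.3533]
eef_rot: [0.001, 1.0, -0.002, -0.001]
contact_force: [-0.4, -0.4, 0.6]
opening: 0.004
finger_force: 0.0
```

```bash
python3 - <<'E'
from h import *
s=snap("side","s11"); t=snap("top","t11")
for nm,d in(("s",s),("t",t)): print(nm,[(b,onz(d,[b[0]],.08)[0].round(3).tolist()) for b in blobs(d,(5,150,120),(17,255,255),15) if b[0][1]<260 and b[0][0]>240])
a=cv2.resize(t["img"][150:260,270:370],None,fx=4,fy=4,interpolation=cv2.INTER_CUBIC); b=cv2.resize(s["img"][160:270,270:370],None,fx=4,fy=4,interpolation=cv2.INTER_CUBIC)
cv2.imwrite("pics/c9.png",np.hstack([a,b])[...,::-1])
E
python3 plan.py .59 .11 .39 90 6
```

```text
s [(([322.1, 208.7], 72), [0.54, 0.09, 0.08]), (([331.0, 220.0], 51), [0.543, 0.043, 0.08])]
t [(([325.4, 199.0], 21), [0.54, 0.095, 0.08]), (([342.6, 199.4], 25), [0.54, 0.043, 0.08])]
at [ 0.4822 -0.0769  0.3532] q [ 0.47  0.44 -0.62  1.82  0.3   0.99  1.31]
[[[-1.81,3.1,-0.61],[0.0,-0.0,0.1]],[[-1.81,3.11,-0.62],[0.0,-0.0,0.1]],[[-1.8,3.11,-0.61],[0.0,-0.0,0.1]],[[-1.8,3.11,-0.62],[0.0,-0.0,0.1]],[[-1.79,3.12,-0.61],[0.0,-0.0,0.1]],[[-1.79,3.12,-0.62],[0.0,-0.0,0.1]]]
```

View pics/c9.png

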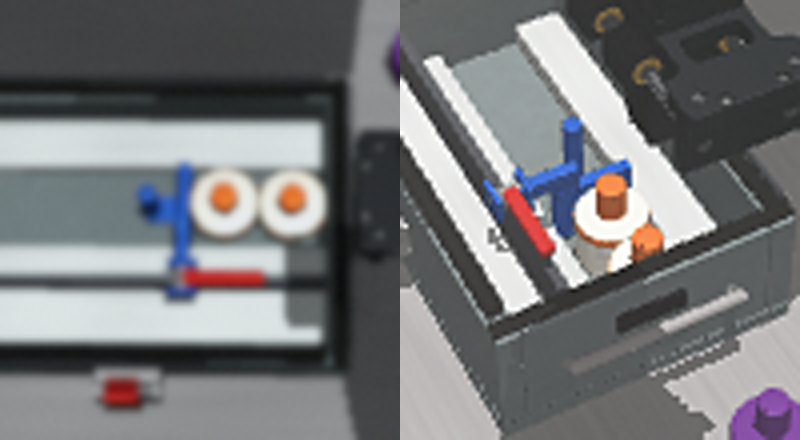

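step_arm --steps '[[[-1,3,-2],[0,0,0]],[[-2,4,-2],[0,0,0]],[[-3,4,-0.7],[0,0,0]],[[-4,4,0],[0,0,0]],[[-4,3.7,0],[0,0,0]],[[-4,0,0],[0,0,0]],[[-4,0,0],[0,0,0]],[[-3,0,0],[0,0,0]],[[0,0,0],[0,0,0]],[[0,0,0],[0,0,0]]]'

```text
clock: 33.88
tool_pos: [0.7303, 0.1142, 0.4003]
eef_rot: [-0.005, 1.0, 0.0, -0.001]
contact_force: [0.1, 0.9, 0.1]
opening: 0.005
finger_force: 0.0
```

step_arm --steps '[[[0,0,3],[0,0,0]],[[0,0,4],[0,0,0]],[[0,0,3],[0,0,0]],[[1.5,0,0],[0,0,0]],[[1.5,0,0],[0,0,0]],[[1.2,0,0],[0,0,0]],[[1,0,0],[0,0,0]],[[1,0,0],[0,0,0]],[[1,0,0],[0,0,0]]]'

```text
clock: 35.0
tool_pos: [0.6587, 0.112, 0.301]
eef_rot: [-0.004, 1.0, 0.0, 0.0]
contact_force: [1.0, 0.0, 0.8]
opening: 0.004
finger_force: 0.5
```

step_arm --steps '[[[1,0,0],[0,0,0]],[[1,0,0],[0,0,0]],[[1,0,0],[0,0,0]],[[1,0,0],[0,0,0]],[[1,0,0],[0,0,0]],[[1,0,0],[0,0,0]],[[1,0,0],[0,0,0]],[[1,0,0],[0,0,0]],[[1,0,0],[0,0,0]]]'

```text
clock: 36.12
tool_pos: [0.5686, 0.1112, 0.3007]
eef_rot: [-0.004, 1.0, 0.0, -0.0]
contact_force: [-0.3, -0.9, 0.3]
opening: 0.007
finger_force: 0.0
```

step_arm --steps '[[[0,0,-3],[0,0,0]],[[0,0,-3],[0,0,0]],[[2,0,0],[0,0,0]],[[0,0,0],[0,0,0]],[[0,0,0],[0,0,0]],[[0,0,0],[0,0,0]],[[0,0,0],[0,0,0]],[[0,0,0],[0,0,0]],[[0,0,0],[0,0,0]],[[0,0,0],[0,0,0]],[[0,0,0],[0,0,0]],[[0,0,0],[0,0,0]]]'

```text
clock: 37.62
tool_pos: [0.5494, 0.1111, 0.3607]
eef_rot: [-0.004, 1.0, 0.0, 0.0]
contact_force: [0.1, -0.9, -0.2]
opening: 0.005
finger_force: 0.0
```

step_arm --steps '[[[0,-3,0],[0,0,0]],[[0,-5,0],[0,0,0]],[[0,-6,0],[0,0,0]],[[0,-6,0],[0,0,0]],[[0,-4,0],[0,0,0]],[[0,0,0],[0,0,0]],[[0,0,0],[0,0,0]],[[0,0,0],[0,0,0]],[[0,0,0],[0,0,0]],[[0,0,0],[0,0,0]],[[0,0,0],[0,0,0]],[[0,0,0],[0,0,0]]]'

```text
clock: 39.12
tool_pos: [0.5512, -0.1289, 0.3607]
eef_rot: [-0.004, 1.0, 0.0, 0.0]
contact_force: [-0.4, -0.3, -0.2]
opening: 0.005
finger_force: 0.0
```

```bash
python3 - <<'E'
from h import *
s=snap("side","s12"); t=snap("top","t12")
for nm,d in(("s",s),("t",t)): print(nm,"or",blobs(d,(5,150,120),(17,255,255),6),"purple",blobs(d,(125,100,50),(150,255,255),20))
# handle when shut: carrier (108-185= -77 mm) 
o=np.array([.520,.1675,0]); print(proj(t,o+[-.077,0,.154]),proj(s,o+[-.077,0,.154]))
a=cv2.resize(t["img"][60:280,220:400],None,fx=2.2,fy=2.2); b=cv2.resize(s["img"][60:280,220:400],None,fx=2.2,fy=2.2)
cv2.imwrite("pics/c10.png",np.hstack([a,b])[...,::-1])
E
```

```text
s or [([265.2, 83.8], 10)] purple [([402.3, 213.4], 320), ([392.3, 241.5], 308), ([361.5, 266.0], 146)]
t or [([151.7, 173.3], 6)] purple [([353.1, 138.9], 212), ([375.4, 163.2], 210), ([388.6, 198.7], 213)]
[[298.73571423 228.1825246 ]] [[274.78510732 183.43002928]]
```

View pics/c10.png

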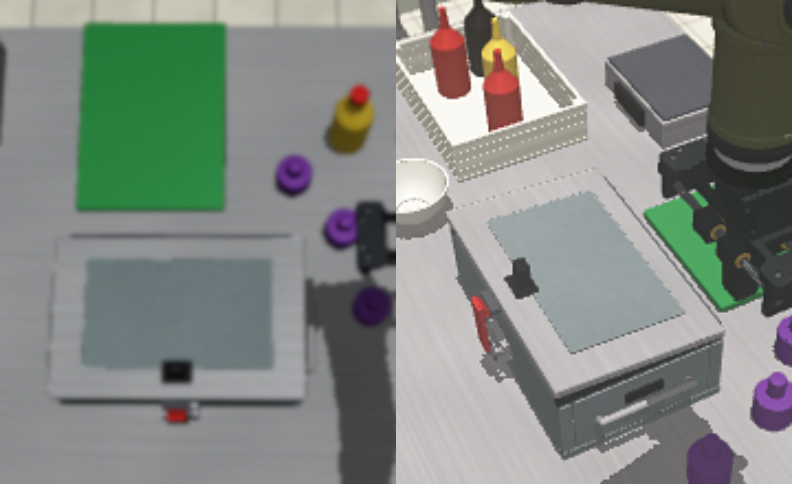

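step_arm --steps '[[[2,5,0],[0,0,0]],[[2,6,1],[0,0,0]],[[2,6,2],[0,0,0]],[[2,6,4],[0,0,0]],[[2,4,4],[0,0,0]],[[0.7,2.4,3],[0,0,0]],[[0,0,0],[0,0,0]],[[0,0,0],[0,0,0]]]'

```text
clock: 40.22
tool_pos: [0.448, 0.1487, 0.2294]
eef_rot: [-0.003, 1.0, -0.0, 0.001]
contact_force: [0.1, 0.5, 0.8]
opening: 0.003
finger_force: 0.0
```

step_arm --steps '[[[0,0,1.5],[0,0,0]],[[0,0,0.7],[0,0,0]],[[0,0,0.4],[0,0,0]],[[0,0,0],[0,0,0]]]'

```text
clock: 40.72
tool_pos: [0.4474, 0.1492, 0.203]
eef_rot: [-0.003, 1.0, 0.0, 0.0]
contact_force: [-0.1, 0.4, 0.5]
opening: 0.001
finger_force: 0.0
```

step_arm --steps '[[[0.3,1.5,0],[0,0,0]],[[0,0,0.8],[0,0,0]],[[0,0,0.6],[0,0,0]],[[0,0,0.4],[0,0,0]],[[0,0,0.3],[0,0,0]],[[0,0,0],[0,0,0]]]'

```text
clock: 41.48
tool_pos: [0.4437, 0.1643, 0.1814]
eef_rot: [-0.004, 1.0, -0.0, -0.0]
contact_force: [0.8, 0.4, -0.7]
opening: 0.003
finger_force: 0.0
```

step_arm --steps '[[[0,0,0.3],[0,0,0]],[[0,0,0.2],[0,0,0]],[[0,0,0],[0,0,0]]]'

```text
clock: 41.85
tool_pos: [0.4434, 0.1644, 0.1766]
eef_rot: [-0.004, 1.0, -0.0, -0.0]
contact_force: [-2.7, -0.0, 4.1]
opening: 0.007
finger_force: 2.2
```

step_arm --steps '[[[0,0,0.2],[0,0,0]],[[0,0,0.1],[0,0,0]],[[0,0,0],[0,0,0]]]'

```text
clock: 42.22
tool_pos: [0.4428, 0.1644, 0.1743]
eef_rot: [-0.004, 1.0, -0.0, -0.001]
contact_force: [-5.7, -0.3, 15.3]
opening: 0.002
finger_force: 7.3
```

step_arm --steps '[[[0,0,0.2],[0,0,0]],[[0,0,0],[0,0,0]]]'

```text
clock: 42.48
tool_pos: [0.4424, 0.1644, 0.1727]
eef_rot: [-0.004, 1.0, -0.001, -0.001]
contact_force: [-7.8, -0.3, 20.9]
opening: 0.008
finger_force: 10.3
```

step_arm --steps '[[[0,0,0.2],[0,0,0]],[[0,0,0],[0,0,0]]]'

```text
clock: 42.72
tool_pos: [0.4421, 0.1644, 0.1715]
eef_rot: [-0.004, 1.0, -0.001, -0.0]
contact_force: [-10.6, -1.9, 30.4]
opening: 0.002
finger_force: 14.8
```

step_arm --steps '[[[0,0,-0.3],[0,0,0]],[[0,0,-0.4],[0,0,0]],[[0,0,0],[0,0,0]],[[0,0,0],[0,0,0]]]'

```text
clock: 43.22
tool_pos: [0.4441, 0.1644, 0.1763]
eef_rot: [-0.003, 1.0, -0.0, -0.0]
contact_force: [-0.2, -0.0, -0.6]
opening: 0.003
finger_force: 0.0
```

```bash
python3 - <<'E'
from h import *
s=snap("side","s13"); s0=cv2.imread("pics/s12.png")[...,::-1]
for nm,im in(("before",s0),("now",s["img"])):
    print(nm,[b for b in blobs({"img":im},(0,150,90),(4,255,255),15) if 240<b[0][0]<300 and 180<b[0][1]<240])
E
```

```text
before [([257.4, 197.9], 27)]
now []
```

step_arm --steps '[[[0,0,-3],[0,0,0]],[[0,0,-5],[0,0,0]],[[0,-3,-6],[0,0,0]],[[-2,-6,-4],[0,0,0]],[[-3,-6,0],[0,0,0]],[[-3,-6,0],[0,0,0]],[[-2.5,-6,0],[0,0,0]],[[0,-2.3,0],[0,0,0]],[[0,0,0],[0,0,0]],[[0,0,0],[0,0,0]]]'

```text
clock: 44.52
tool_pos: [0.5424, -0.1034, 0.3459]
eef_rot: [-0.005, 1.0, 0.001, -0.0]
contact_force: [-0.1, 0.4, 0.4]
opening: 0.005
finger_force: 0.0
```

```bash
python3 - <<'E'
from h import *
print(sensors.get_state()["tool_pos"])
s=snap("side","s14"); t=snap("top","t14")
for n,now,(x0,y0,w,h) in (("side",s,(268,172,20,28)),("top",t,(288,218,26,18)),("side handle base/lid",s,(262,195,40,40))):
    b=cv2.imread(f"pics/{'s12' if 'side' in n else 't12'}.png",0); a=cv2.cvtColor(now["img"],cv2.COLOR_RGB2GRAY)
    m=cv2.matchTemplate(a[y0-10:y0+h+10,x0-10:x0+w+10],b[y0:y0+h,x0:x0+w],cv2.TM_CCOEFF_NORMED); _,v,_,l=cv2.minMaxLoc(m); print(n,"shift",l[0]-10,l[1]-10,round(v,3))
o=np.array([.520,.1675,0])
for th in (0,.01,.05,.1):
    P=o+[.108-.185*np.cos(th)+.05*np.sin(th),0,.104+.185*np.sin(th)+.05*np.cos(th)]; print(th,proj(s,P).round(1),proj(t,P).round(1))
for nm,d,im in(("before",s,cv2.imread("pics/s12.png")[...,::-1]),("now",s,s["img"]),("tb",t,cv2.imread("pics/t12.png")[...,::-1]),("tn",t,t["img"])):
    print(nm,[b for b in blobs({"img":im},(0,120,60),(6,255,255),15) if 240<b[0][0]<310 and 180<b[0][1]<260])
E
```

```text
[ 0.54238232 -0.10339432  0.34594896]
side shift 0 3 0.947
top shift 0 1 0.99
side handle base/lid shift 0 3 0.882
0 [[274.8 183.4]] [[298.7 228.2]]
0.01 [[274.9 182.9]] [[298.7 227.9]]
0.05 [[275.4 180.6]] [[298.5 226.8]]
0.1 [[276.3 177.7]] [[298.3 225.3]]
before [([258.4, 205.1], 106)]
now [([258.9, 204.6], 113)]
tb [([300.0, 248.8], 45)]
tn [([300.0, 247.9], 55)]
```

```bash
python3 - <<'E'
from plant import finish_job
print(finish_job())
E
```

```text
the job is handed in; nothing more can be done
None
```

The job is handed in. Both white pots stand in a row against the end wall, with the fence snug behind them and the lever flat. The lid is shut and the catch appears to have snapped over it: after I let go, the handle stayed about 3 px lower in the side view. The jars, bowl, spoon and look-alikes were not touched. One press on the lever peaked at 42 N at the closed fingertips, above the 40 N limit set for the arm and gripper body.

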